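# Fit the tube carrier into the block heater

## Robot

A 6-joint arm with a two-finger parallel gripper is mounted at the origin on the work surface. World frame = base frame: x ahead of the robot, y to its left, z up, the work surface at z = 0. Lengths are in mm, angles in rad, forces in N, time in s.
With the tool pointing down it reaches from about 300 to 850 mm from the base axis. Payload 4.2 kg.
Tool frame: the origin (TCP) lies between the finger pads; the fingertips stand 8 mm ahead of it and the grasp point (between the pads) lies 11 mm behind it; x points along the fingers, y is the direction in which the jaws open and shut, and the axes are right-handed (so a half turn about x gives the same grasp; the last joint's range is limited). The gripper opens to 91 mm and grips with 3 to 60 N. Pads are 32 mm wide; open, the fingers measure 118 mm over their backs; the gripper's body (76 mm by 178 mm) begins 60 mm behind the grasp point.
Start: joints at [1.273, 0.32, 1.565, -0, 1.257, -0.02], TCP at [157.69, 552.97, 221.976] pointing down, gripper open.
Joint ranges: [-3.11, 3.11], [-0.84, 2.01], [0.21, 2.61], [-1.34, 4.49], [0.05, 2.63], [-2.56, 2.56]. Speed limits (rad/s): [2.57, 2.57, 3.14, 3.14, 3.14, 3.14].

## Interface

Orientations are given as a rotation vector (axis times angle).
In Python, from rig import manip, eyes gives the robot as it stands.
- The arm moves only by the tool send_rows, never from a script. Its argument "increments" is one flat list of numbers, 7 for each row, row after row: the shift along the tool's x, y, z in mm, then the turn, a rotation vector about the tool's x, y, z in rad, then the closure in counts, from 0 (fully open) to 255 (shut). In form: [tx, ty, tz, wx, wy, wz, claw, tx, ty, tz, wx, wy, wz, claw, ...]. A call has 1 to 10 rows; each row is the pose to reach, as a shift and turn from the pose measured when the call began, along the tool's axes at that moment; what a row does not reach only later rows make up. A row lasts 1/10 s, in which the tool goes at most 50 mm and 8.59 degrees, less where a joint would pass 70% of its speed; a pose out of reach is approached as far as the arm can. A call with a gripper value outside its range is refused whole. The fingers move at their own pace and stop on an object; "squeeze" is the grip in N (left out, the last holds). Time passes only in rows, so rows that repeat a pose let the fingers close. It gives the time, the measured TCP pose, the force and the opening at its end, in the units of the state.
- manip.sense(): the state, without advancing time (a new reading comes with each control period).
- eyes.read_camera(name): name is "side" or "top"; returns the picture (480x640x3 uint8, red, green, blue); there is no depth.
- eyes.camera_params(name): a dict with "fx", "fy", "cx", "cy" (pixels), "world_from_camera" (4x4, takes a point from camera to world coordinates). Camera axes: x right, y down, z forward; pixel columns grow to the right and rows downward; lengths in mm; the calibration is good to about 2 mm. A picture is of the moment at which its call begins. camera_params takes no time and is no camera call.
- manip.sign_off(): hands the job in, once; it reports no verdict.
Trained networks look in the newest picture that a camera, given by its name, has taken for a name from the list of things; names that differ only in an ending like _2 or _b are one class to them, and where a whole thing is asked for, a point or a joint stands for the part that bears it (a point fixed in the world has none). Each returns a list of dicts, best first, with "p" (0 to 1); they miss things now and then, are a little off and sometimes report something else, mostly with a low value. They report only what shows in the picture. A call takes as long as a camera call. They do not tell look-alikes from the thing itself.
- eyes.masks_of(camera, label): "mask" (480x640 bool, what is visible of it) and "extent" ([left, top, right, bottom] in pixels, round what is visible of it).
The state is a dict: "t": time; "joint_positions": joint angles; "qd": joint speeds; "effort": joint torques, N m; "position": TCP position; "tcp_rot": TCP orientation; "ft_force": force on the tool from outside, world axes, zero at the start; "ft_torque": the same for the moment, N m; "width": finger opening in mm.
Only numpy, scipy, OpenCV 4.12 (cv2) and the standard library are available. Lean on these libraries where they do the work, as an engineer would, in place of code of your own. Each camera call takes 0.05 s, during which the arm holds its last target.

## Task

Take the long tube carrier with the six wide holes off its drying hook and put it in the well of the block heater, pressing it down (not dropping it in) until its top is flush with the heater's deck and both spring catches have snapped over it. Let go of it there, and leave the short carrier hanging and the flask and dish where they stand.

Things in the scene. Friction and masses are not known exactly. Their poses are not given: they have to be found in the camera images.
- long_carrier_mid (a point): Long tube carrier: grey plastic block, 0.34 kg, six 20 mm holes in its top, steel strip handle. Origin half-way up: 55 mm above its underside, 15 mm above the plastic top face. z up, y along it. Top flange 130 (y) x 66 (x) x 8 mm; body below it 110 x 56 x 32 mm. Hangs level at the start on one of the two hooks by its handle, x and y parallel to the stand's.
- long_carrier_handle (a point): Middle of the handle's cross strip (its top face) on the long carrier, 55 mm above the carrier's origin; same axes. The handle is a rigid inverted U of 16 mm wide, 4 mm thick strip, 60 mm wide (y) over the outer faces of its uprights, 70 mm tall above the plastic. It can be gripped from above across the 60 mm, a finger outside each upright, the hook between them.
- short_carrier_mid (a point): Short tube carrier, a bystander on the other hook: same plastic, height, width and handle, but only 92 mm long, with twelve narrow 8 mm holes. Origin 55 mm above its underside. Must stay hanging.
- drip_stand: Fixed steel drying stand: drip tray 150 (x) x 320 (y) mm, origin at the centre of its underside on the bench, z up. Two 10 mm posts at x = +62, y = +-150 mm carry a 10 mm bar at 172 mm height; from the bar two J hooks run towards the stand's -x, the side that faces the robot.
- hook_left (a point): Top of the hook rod at the stand's +y side, where a handle's strip rests, 176 mm above the bench; axes as the stand. Rod 8 mm thick, along the stand's x. From 16 to 22 mm in front of this point (-x) it turns up, ending 14 mm above it. To come off, raise the handle 20 mm or more, then draw it 40 mm or more towards the stand's -x.
- hook_right (a point): The same on the hook at the stand's -y side, 170 mm from the other.
- well (a point): Block heater's well: centre of its mouth, level with the white deck, 100 mm above the bench. z up, y along the well. Heater fixed, 210 mm wide (y), control panel on its -x side. Mouth: recess 134 x 70.5 mm, 8 mm deep, lip bevelled by 2.5 mm, for the flange; inside it the well is 116 x 62 mm, 36 mm deeper. The carrier fits either way round; fully home its origin is 15 mm above this point.
- catch_left (a joint): Steel spring catch at the well's +y end, 28 mm wide, 20 mm tall above the deck. Value: outward swing in rad, 0 at rest, 0.3 at most. Its inner face slopes in; its nose, 5 mm above the deck, juts 2.5 mm over the flange's end. Lowered without force, the flange stops on both slopes 17 to 19 mm short of home; a push of 8 to 20 N takes it past, and the catches snap back to 0 over its top.
- catch_right (a joint): The same catch at the well's -y end.
- flask_mid (a point): Bystander: stoppered conical glass flask, 84 mm across the foot, 136 mm tall, loose on the bench. Origin half-way up.
- basin_mid (a point): Bystander: white porcelain dish, 84 mm across, 36 mm tall, loose on the bench near the robot. Origin half-way up.
Things that resemble listed ones, but are neither listed nor needed, are in the scene too. What is shaped like the part that bears long_carrier_mid but blue or orange is not meant.

How it is judged:
By the outcome, as a careful person would: the job done as asked, in the order asked, and still so for the second after the job is handed in, with the robot touching nothing.
It also fails if it takes over 48 s, if anything falls off the work surface, if the arm or the gripper's body presses on something with over 40 N, if the wrist force passes 120 N, or if a joint passes its speed limit or range.

## Working session

There is one attempt and no reset: what is moved stays moved. The work goes in short steps, Python scripts to look and compute and a tool call to move; the robot and the scene stay as the last step left them, time stands still between calls to the robot, and variables do not carry over. Pictures are saved under pics/ and viewed, and the job is handed in when it is done.

Besides the shell and the picture viewer there is one more tool, called after "Call:" by a JSON object that holds its "fn" and its "kwargs", one argument or row to a line. send_rows: Moves the arm, as the interface text tells. Its arguments: {"type":"object","properties":{"increments":{"type":"array"},"squeeze":{"type":"number"}},"required":["increments"]}

```bash
mkdir -p pics; ls
python3 - <<'E'
from rig import manip, eyes
import cv2,numpy as np
for n in ("side","top"):
    im=eyes.read_camera(n); cv2.imwrite(f"pics/{n}0.png",im[:,:,::-1])
    p=eyes.camera_params(n); print(n,p["fx"],p["fy"],p["cx"],p["cy"]); print(np.round(p["world_from_camera"],4))
print(manip.sense())
E
```

```text
pics
side 518.7333472703556 518.7333472703556 317.8247378125722 245.1865120082818
[[-9.9780000e-01 -2.2800000e-02  6.3000000e-02  4.3553540e+02]
 [-6.5600000e-02  5.2070000e-01 -8.5120000e-01  1.2840284e+03]
 [-1.3400000e-02 -8.5340000e-01 -5.2110000e-01  8.7218520e+02]
 [ 0.0000000e+00  0.0000000e+00  0.0000000e+00  1.0000000e+00]]
top 454.29299898137054 454.29299898137054 320.91217108560795 243.40638246260275
[[ 1.5500000e-02 -9.8360000e-01  1.7950000e-01  3.2023250e+02]
 [-9.9990000e-01 -1.5800000e-02  2.0000000e-04  8.8219600e+01]
 [ 2.7000000e-03 -1.7950000e-01 -9.8380000e-01  1.1405677e+03]
 [ 0.0000000e+00  0.0000000e+00  0.0000000e+00  1.0000000e+00]]
{'t': 0.1, 'joint_positions': array([ 1.27301619e+00,  3.20166826e-01,  1.56556321e+00, -6.91959160e-06,
        1.25736227e+00, -2.00406961e-02]), 'qd': array([-0.00211764, -0.0006687 , -0.00151243,  0.00061309, -0.00198852,
       -0.00074711]), 'effort': array([ 2.15467285e-04, -4.13333344e+01, -2.32511115e+01,  7.31171854e-02,
        4.20920039e-02, -4.45353749e-05]), 'position': array([157.55042043, 552.53978621, 221.23705143]), 'tcp_rot': array([ 0.21684765,  1.56001056, -0.21918147]), 'ft_force': array([-0.48546763, -0.14748298, -0.94257644]), 'ft_torque': array([-0.02831564,  0.02803693, -0.02751225]), 'width': 91.55853879204051}
```

View pics/side0.png

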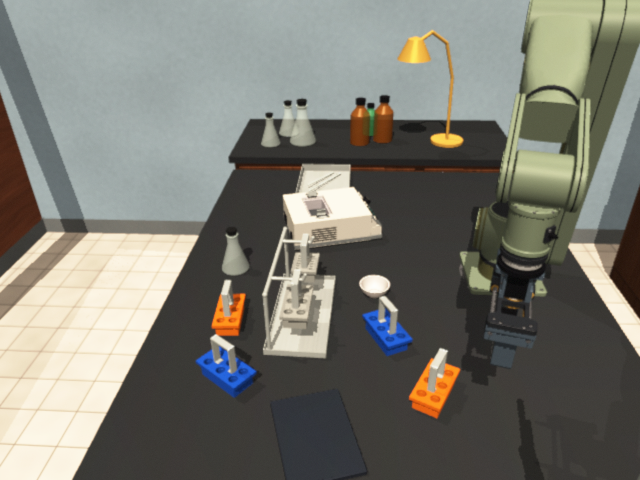

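View pics/top0.png

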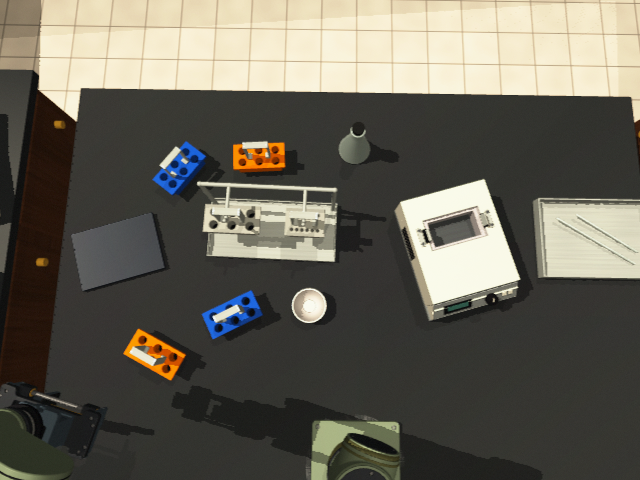

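The top view shows the stand around (270,220). The long six-hole carrier hangs on its left (+y) hook at (232,218), and the short one is at (305,222). The heater well is near (455,230), turned slightly. I'll zoom in next.

Run:
```python
import cv2
t=cv2.imread("pics/top0.png"); s=cv2.imread("pics/side0.png")
def z(im,x0,y0,x1,y1,f,n): cv2.imwrite(n,cv2.resize(im[y0:y1,x0:x1],None,fx=f,fy=f,interpolation=cv2.INTER_CUBIC))
z(t,190,170,350,270,5,"pics/t_st.png")
z(t,390,170,530,330,3.7,"pics/t_h.png")
z(s,255,220,345,360,4.2,"pics/s_st.png")
z(s,275,180,390,250,6.5,"pics/s_h.png")
```

```text
(no output)
```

View pics/t_st.png

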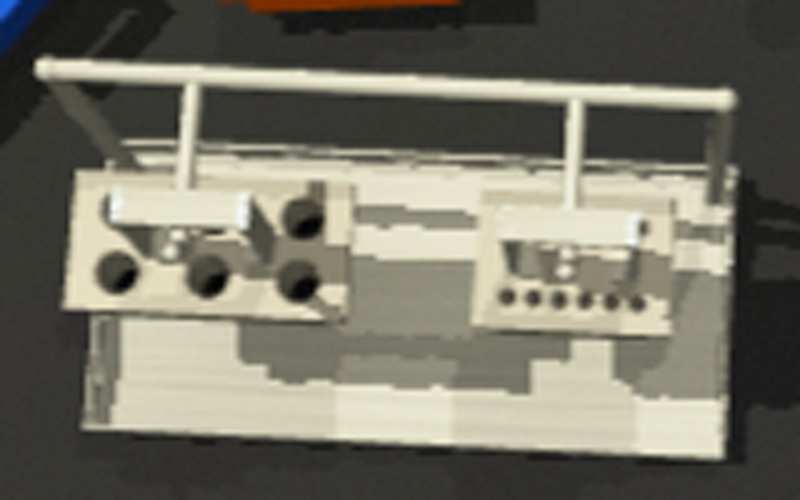

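View pics/t_h.png

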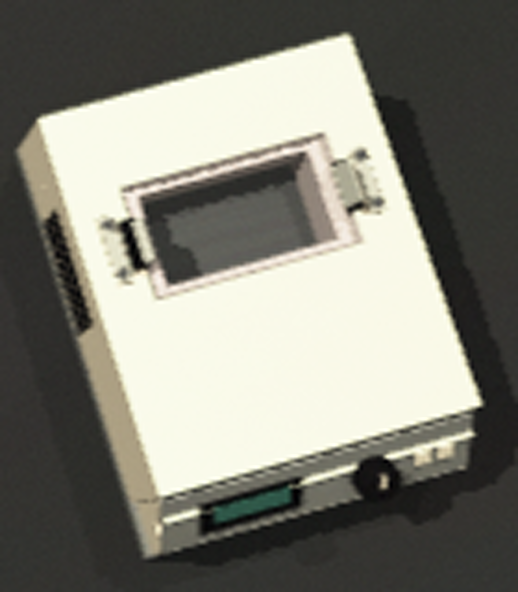

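View pics/s_st.png

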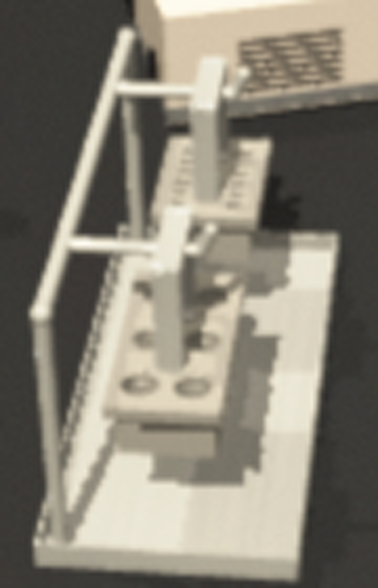

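View pics/s_h.png

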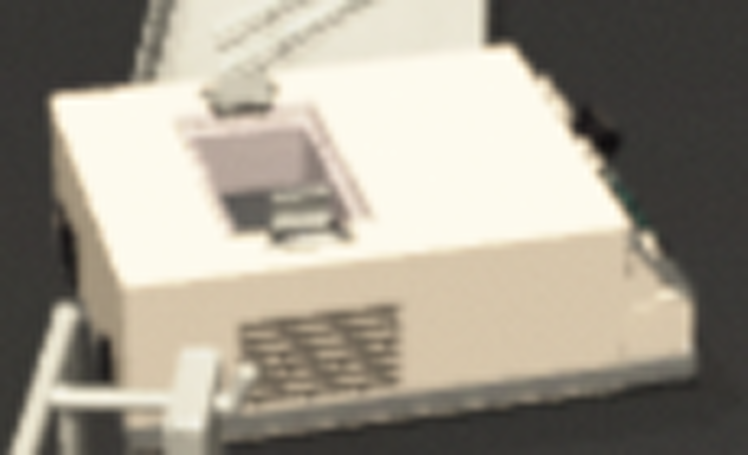

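```bash
cat > h.py <<'E'
import numpy as np, cv2
from rig import manip, eyes
def ray(cam,uv,z):
    p=eyes.camera_params(cam);T=np.array(p["world_from_camera"])
    uv=np.atleast_2d(uv).astype(float)
    d=np.c_[(uv[:,0]-p["cx"])/p["fx"],(uv[:,1]-p["cy"])/p["fy"],np.ones(len(uv))]@T[:3,:3].T
    o=T[:3,3]; return o+d*((z-o[2])/d[:,2])[:,None]
def proj(cam,X):
    p=eyes.camera_params(cam);T=np.array(p["world_from_camera"])
    c=(np.atleast_2d(X)-T[:3,3])@T[:3,:3]
    return np.c_[c[:,0]/c[:,2]*p["fx"]+p["cx"],c[:,1]/c[:,2]*p["fy"]+p["cy"]]
E
python3 - <<'E'
from h import *
np.set_printoptions(suppress=True,precision=1)
def rep(n,q):
    print(n);print(q[:,:2]); print("mean",q.mean(0)); e=[q[(i+1)%4]-q[i] for i in range(len(q))]
    for v in e: print("  len",np.linalg.norm(v[:2]),"ang",np.degrees(np.arctan2(v[1],v[0])))
c=lambda a,f,o: (np.array(a,float)+.5)/f-.5+np.array(o)
rep("well top",ray("top",c([(121,187),(322,134),(362,240),(160,298)],3.7,(390,170)),100))
rep("deck top",ray("top",c([(42,120),(348,33),(482,405),(160,498)],3.7,(390,170)),100))
rep("flange top",ray("top",c([(76,170),(354,183),(347,321),(62,310)],5,(190,170)),110))
rep("handle top",ray("top",c([(110,190),(250,193),(250,230),(110,223)],5,(190,170)),180))
rep("bar top",ray("top",c([(42,68),(730,98)],5,(190,170)),177))
rep("hookcentre bar end",ray("top",c([(192,85),(187,185),(575,100),(573,205)],5,(190,170)),176))
rep("tray",ray("top",c([(83,430),(725,457)],5,(190,170)),10))
# side
rep("side well",ray("side",c([(180,122),(312,103),(372,215),(232,235)],6.5,(275,180)),100))
rep("side flange",ray("side",c([(105,412),(222,418)],4.2,(255,220)),110))
rep("side deck",ray("side",c([(50,95),(510,45),(628,230),(122,288)],6.5,(275,180)),100))
E
```

```text
well top
[[ 569.4 -149.2]
 [ 606.3 -278.7]
 [ 537.5 -300.8]
 [ 498.3 -172. ]]
mean [ 552.9 -225.2  100. ]
  len 134.60802212248012 ang -74.10095377241551
  len 72.2770155598474 ang -162.17657905344328
  len 134.6756128542571 ang 106.93673047292408
  len 74.71319815832709 ang 17.72573616652161
deck top
[[ 612.6  -99.7]
 [ 674.  -298.6]
 [ 434.  -370.1]
 [ 373.6 -168.4]]
mean [ 523.6 -234.2  100. ]
  len 208.1750497939794 ang -72.84409257071592
  len 250.43655590145661 ang -163.4047418580904
  len 210.62240718469195 ang 106.6883226669325
  len 248.75380395178158 ang 16.02931445662367
flange top
[[598.6 361.7]
 [594.5 231.4]
 [528.6 232. ]
 [531.6 364.1]]
mean [563.3 297.3 110. ]
  len 130.45216071439282 ang -91.82969800813548
  len 65.92800482870422 ang 179.4440519910695
  len 132.1497748563916 ang 88.66698494461438
  len 67.05765792245768 ang -2.0237516036439755
handle top
[[571.  327.8]
 [570.6 266.8]
 [554.1 266. ]
 [556.2 326.9]]
mean [563.  296.9 180. ]
  len 61.04623056771048 ang -90.3352762354794
  len 16.58456095160271 ang -177.27110035335676
  len 61.00425781340833 ang 87.98850648957455
  len 14.807196351384816 ang 3.3610538257706364
bar top
[[626.8 361.8]
 [618.   57.9]]
mean [622.4 209.9 177. ]Traceback (most recent call last):
  File "<stdin>", line 11, in <module>
  File "<stdin>", line 4, in rep
IndexError: index 2 is out of bounds for axis 0 with size 2
```

Run:
```python
from h import *
np.set_printoptions(suppress=True,precision=1)
def rep(n,q):
    print(n);print(q[:,:2]); print("mean",q.mean(0)); e=[q[(i+1)%len(q)]-q[i] for i in range(len(q))]
    for v in e: print("  len",np.linalg.norm(v[:2]),"ang",np.degrees(np.arctan2(v[1],v[0])))
c=lambda a,f,o: (np.array(a,float)+.5)/f-.5+np.array(o)
rep("hook: bar, tip",ray("top",c([(192,85),(187,185),(575,100),(573,205)],5,(190,170)),176))
rep("tray",ray("top",c([(83,430),(725,457)],5,(190,170)),10))
rep("side well",ray("side",c([(180,122),(312,103),(372,215),(232,235)],6.5,(275,180)),100))
rep("side flange",ray("side",c([(105,412),(222,418)],4.2,(255,220)),110))
rep("side deck",ray("side",c([(50,95),(510,45),(628,230),(122,288)],6.5,(275,180)),100))
# masks for flask/dish
for cam in("top",):
  for l in("flask_mid","basin_mid","long_carrier_mid","catch_left"):
    for m in eyes.masks_of(cam,l)[:3]: print(l,m["p"],m["extent"])
# overlays: predicted wells
t=cv2.imread("pics/top0.png"); s=cv2.imread("pics/side0.png")
def rect(cx,cy,yaw,lx,ly,z):
    c_,s_=np.cos(yaw),np.sin(yaw)
    return np.array([[cx+c_*a*lx/2-s_*b*ly/2,cy+s_*a*lx/2+c_*b*ly/2,z] for a,b in((1,1),(1,-1),(-1,-1),(-1,1))])
F=5
for cam,im in(("top",t),("side",s)):
    big=cv2.resize(im,None,fx=F,fy=F,interpolation=cv2.INTER_CUBIC)
    for R,col in((rect(552.9,-225.2,np.radians(16.6),70.5,134,100),(0,0,255)),(rect(552.9,-225.2,np.radians(16.6),62,116,92),(255,0,0)),(rect(563.2,297.2,np.radians(-1.6),66,130,110),(0,0,255)),(rect(563.2,297.2,np.radians(-1.6),16,60,180),(255,0,0))):
        uv=((proj(cam,R)+.5)*F-.5)
        cv2.polylines(big,[np.round(uv*16).astype(int)],True,col,1,cv2.LINE_AA,4)
    for nm,R in(("w",(552,-225,100)),("c",(563,297,130))):
        u,v=(proj(cam,R)[0]*F).astype(int)
        cv2.imwrite(f"pics/ov_{cam}_{nm}.png",big[max(v-280,0):v+280,max(u-390,0):u+390])
```

```text
hook: bar, tip
[[620.4 295.4]
 [574.8 295.2]
 [616.3 126.2]
 [568.5 126.1]]
mean [595.  210.7 176. ]
  len 45.553246451377206 ang -179.76065079873726
  len 174.01549457537496 ang -76.22367655073388
  len 47.71682765909532 ang -179.79114560094757
  len 177.12678331651867 ang 72.98517737273643
tray
[[490.7 376.5]
 [482.1  53.3]]
mean [486.4 214.9  10. ]
  len 323.25142382234094 ang -91.51941524551664
  len 323.25142382234094 ang 88.48058475448336
side well
[[ 600.8 -276.1]
 [ 534.  -301. ]
 [ 497.4 -177.5]
 [ 564.3 -154.1]]
mean [ 549.1 -227.2  100. ]
  len 71.3063020992672 ang -159.5653993756235
  len 128.7559280354556 ang 106.49980243606981
  len 70.89615380122349 ang 19.31483486334952
  len 127.34506355919747 ang -73.35279488768533
side flange
[[594.4 361.9]
 [530.  363.8]]
mean [562.2 362.9 110. ]
  len 64.42805523739678 ang 178.2900704341854
  len 64.42805523739678 ang -1.7099295658146336
side deck
[[ 672.  -305.3]
 [ 431.6 -376. ]
 [ 372.9 -167. ]
 [ 612.1  -99.2]]
mean [ 522.1 -236.9  100. ]
  len 250.63157150756157 ang -163.60521104368863
  len 217.08453945126587 ang 105.68529946579417
  len 248.64446588667306 ang 15.827211699007169
  len 214.60594677171292 ang -73.78909957702494
flask_mid 0.92 [338.2, 121.7, 368.4, 163.3]
basin_mid 0.88 [291.2, 287.6, 324.6, 323.5]
long_carrier_mid 0.9 [124.4, 331.0, 182.1, 377.9]
long_carrier_mid 0.88 [235.3, 142.6, 284.0, 173.1]
long_carrier_mid 0.79 [152.4, 145.6, 203.7, 197.0]
catch_left 0.47 [425.6, 230.9, 429.8, 242.4]
```

View pics/ov_top_w.png

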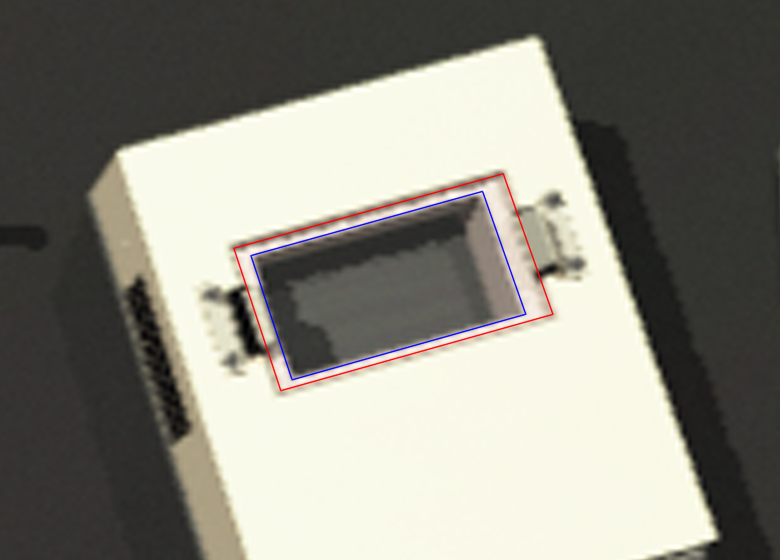

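View pics/ov_side_w.png

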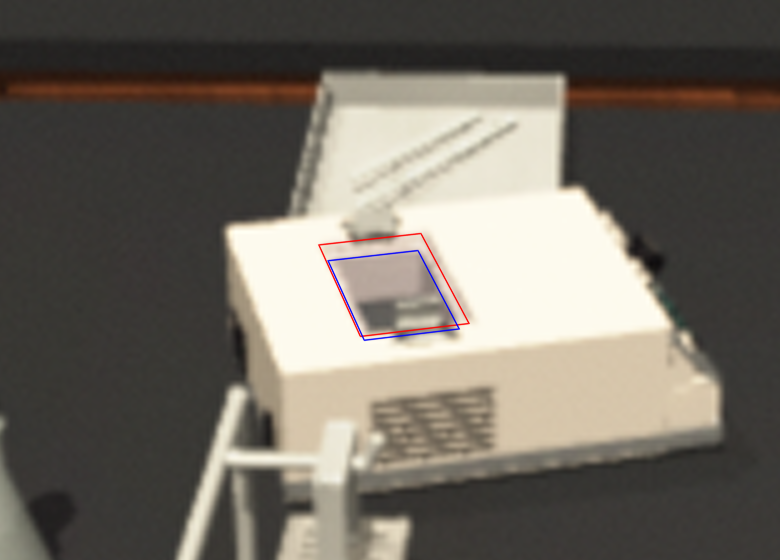

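View pics/ov_side_c.png

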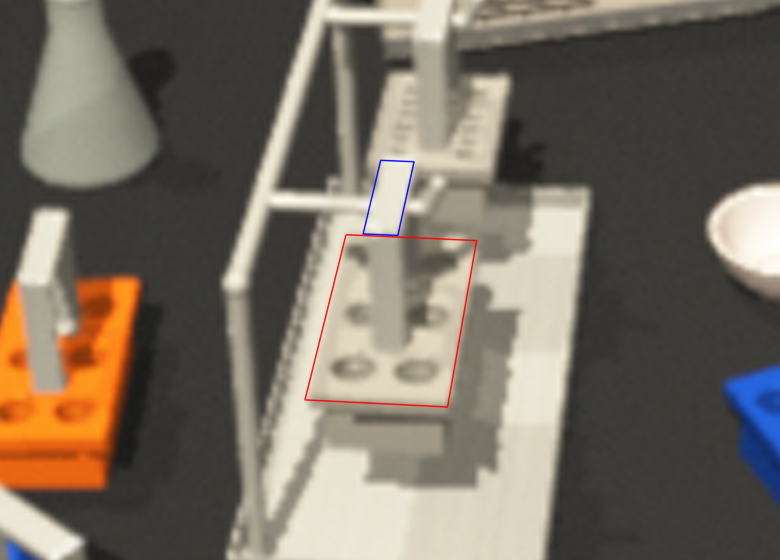

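View pics/ov_top_c.png

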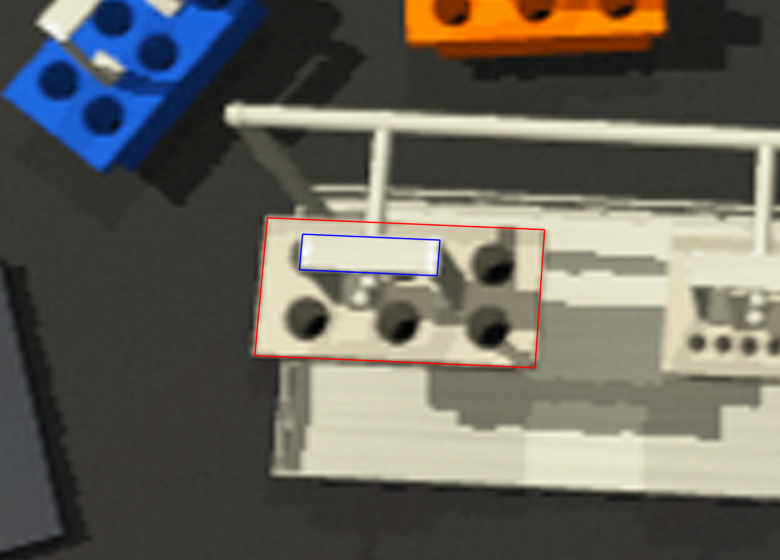

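The top view gives the well as (553,-225) with yaw about 16.6°. The carrier is at (563,297) with yaw about -1.6°, its flange measuring 130x66 and its handle 61x16, as specified. The side view agrees to within about 3 mm. Next I'll plan the approach.

```bash
cat >> h.py <<'E'
from scipy.spatial.transform import Rotation as Ro
def Rt(yawdeg,flip=1):
    # tool x = down; tool y = carrier y axis (yaw) * flip
    a=np.radians(yawdeg); y=flip*np.array([-np.sin(a),np.cos(a),0]); x=np.array([0,0,-1.]); return np.c_[x,y,np.cross(x,y)]
def move(p,yaw,flip=1):
    s=manip.sense(); R0=Ro.from_rotvec(s["tcp_rot"]).as_matrix(); d=R0.T@(np.array(p,float)-s["position"])
    w=Ro.from_matrix(R0.T@Rt(yaw,flip)).as_rotvec()
    print("shift",np.round(d,1),"turn",np.round(w,4)); return d,w
def st():
    s=manip.sense(); R=Ro.from_rotvec(s["tcp_rot"]).as_matrix()
    print("t",round(s["t"],2),"pos",np.round(s["position"],1),"x",np.round(R[:,0],3),"yaw(y)",round(np.degrees(np.arctan2(-R[0,1],R[1,1])),2),"F",np.round(s["ft_force"],1),"w",round(s["width"],1),"q",np.round(s["joint_positions"],2))
E
python3 - <<'E'
from h import *
st()
move((563,297,232),-1.6,1);move((563,297,232),-1.6,-1)
print(ray("top",[(308,306),(355,150)],20))
E
```

```text
t 0.3 pos [157.7 552.8 221.7] x [-0. -0. -1.] yaw(y) -15.92 F [-0.3  0.6 -0.6] w 91.1 q [ 1.27  0.32  1.56 -0.    1.26 -0.02]
shift [ -10.2 -134.9  459.9] turn [-2.499e-01 -1.000e-04  5.000e-04]
shift [ -10.2 -134.9  459.9] turn [2.8917e+00 7.0000e-04 1.0000e-04]
[[368.57608769 117.57057495  20.        ]
 [773.46156872   3.44720683  20.        ]]
```

Call:
{"fn": "send_rows", "kwargs": {
  "increments": [-10,-14,46,-0.025,0,0,0,-10,-27,92,-0.05,0,0,0,-10,-40,138,-0.075,0,0,0,-10,-54,184,-0.1,0,0,0,-10,-67,230,-0.125,0,0,0,-10,-81,276,-0.15,0,0,0,-10,-94,322,-0.175,0,0,0,-10,-108,368,-0.2,0,0,0,-10,-121,414,-0.225,0,0,0,-10,-135,460,-0.25,0,0,0],
  "squeeze": 20
}}

```text
t: 1.3
position: [564.5, 295.6, 231.8]
tcp_rot: [0.021, 1.571, -0.021]
ft_force: [-0.6, 0.8, -0.8]
width: 91.2
```

Call:
{"fn": "send_rows", "kwargs": {
  "increments": [0,0,0,0,0,0,0,0,0,0,0,0,0,0]
}}

```text
t: 1.5
position: [565.0, 294.7, 231.1]
tcp_rot: [0.023, 1.572, -0.023]
ft_force: [-1.3, 0.4, -0.4]
width: 91.2
```

Run:
```python
from h import *
st(); move((563,297,139),-1.6)
for n in("top","side"):
    im=eyes.read_camera(n)[:,:,::-1]
    cv2.imwrite(f"pics/{n}1.png",im)
s=manip.sense()
for X in((s["position"]),): print(proj("top",X),proj("side",X))
t=cv2.imread("pics/top1.png")[130:290,150:350]; d=cv2.imread("pics/side1.png")[180:380,220:380]
cv2.imwrite("pics/c1.png",np.hstack([cv2.resize(t,(500,400)),cv2.resize(d,(300,400))]))
```

```text
t 1.5 pos [565.  294.7 231.1] x [-0.002 -0.    -1.   ] yaw(y) -1.69 F [-1.3  0.4 -0.4] w 91.2 q [ 0.46  0.41  1.4   0.    1.33 -1.08]
shift [92.1  2.2 -1.9] turn [-0.0016 -0.0015  0.0004]
[[220.87492896 204.90640836]] [[293.99571795 258.05139974]]
```

View pics/c1.png

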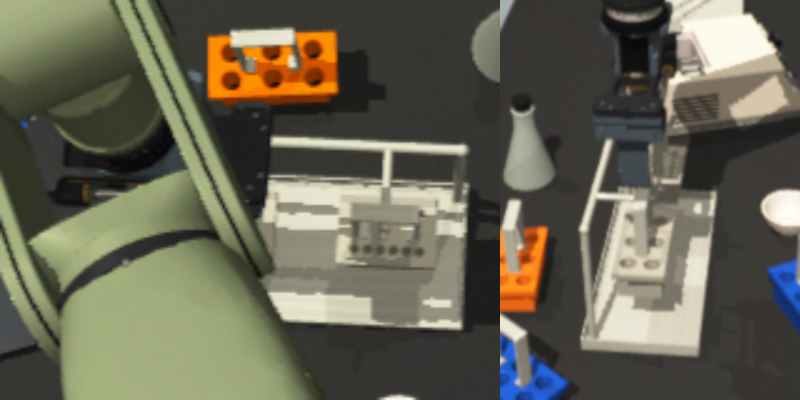

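The arm hides the carrier from the top camera. In the side view the gripper sits right over the handle, so I'll descend.

Call:
{"fn": "send_rows", "kwargs": {
  "increments": [9,2,-2,0,0,0,0,18,2,-2,0,0,0,0,27,2,-2,0,0,0,0,36,2,-2,0,0,0,0,46,2,-2,0,0,0,0,56,2,-2,0,0,0,0,66,2,-2,0,0,0,0,76,2,-2,0,0,0,0,86,2,-2,0,0,0,0,92,2,-2,0,0,0,0]
}}

```text
t: 2.6
position: [561.2, 298.0, 138.3]
tcp_rot: [0.02, 1.573, -0.021]
ft_force: [-0.7, -0.3, -0.5]
width: 90.9
```

Run:
```python
from h import *
st(); move((563,297,139),-1.6)
im=eyes.read_camera("side")[:,:,::-1]
c=im[200:350,240:360]; cv2.imwrite("pics/s2.png",cv2.resize(c,None,fx=4,fy=4,interpolation=cv2.INTER_CUBIC))
```

```text
t 2.6 pos [561.2 298.  138.3] x [-0.002 -0.001 -1.   ] yaw(y) -1.52 F [-0.7 -0.3 -0.5] w 90.9 q [ 0.47  0.47  1.54  0.    1.13 -1.07]
shift [-0.7 -0.9  1.9] turn [ 0.0013 -0.0024  0.0007]
```

View pics/s2.png

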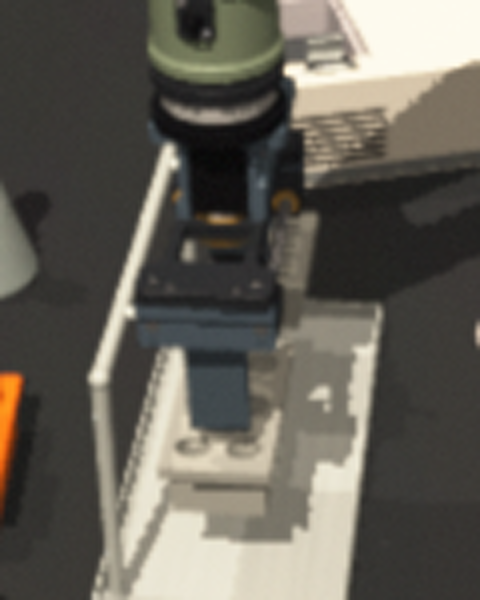

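The fingers now straddle the handle, with the tips above the plastic. I'll close with a gentle squeeze first, then full grip.

Call:
{"fn": "send_rows", "kwargs": {
  "increments": [-0.5,-1,2,0,0,0,60,-0.5,-1,2,0,0,0,100,-0.5,-1,2,0,0,0,150,-0.5,-1,2,0,0,0,200,-0.5,-1,2,0,0,0,255,-0.5,-1,2,0,0,0,255,-0.5,-1,2,0,0,0,255,-0.5,-1,2,0,0,0,255],
  "squeeze": 15
}}

```text
t: 3.45
position: [563.0, 296.8, 138.5]
tcp_rot: [0.02, 1.574, -0.022]
ft_force: [-0.4, -0.2, 2.9]
width: 59.8
```

Call:
{"fn": "send_rows", "kwargs": {
  "increments": [0,0,0,0,0,0,255,0,0,0,0,0,0,255,0,0,0,0,0,0,255],
  "squeeze": 60
}}

```text
t: 3.75
position: [563.0, 296.8, 138.5]
tcp_rot: [0.02, 1.574, -0.022]
ft_force: [-0.1, -0.2, 1.3]
width: 59.8
```

Run:
```python
from h import *
st()
```

```text
t 3.75 pos [563.  296.8 138.5] x [-0.003 -0.001 -1.   ] yaw(y) -1.52 F [-0.1 -0.2  1.3] w 59.8 q [ 0.47  0.48  1.54  0.    1.13 -1.08]
```

Gripped at 59.8 mm. Now lifting by 26 mm.

Call:
{"fn": "send_rows", "kwargs": {
  "increments": [-4,0,0,0,0,0,255,-8,0,0,0,0,0,255,-12,0,0,0,0,0,255,-16,0,0,0,0,0,255,-20,0,0,0,0,0,255,-24,0,0,0,0,0,255,-26,0,0,0,0,0,255,-26,0,0,0,0,0,255]
}}

```text
t: 4.55
position: [563.2, 296.9, 165.0]
tcp_rot: [0.02, 1.573, -0.021]
ft_force: [1.7, 1.0, -2.2]
width: 59.4
```

Run:
```python
from h import *
st()
im=eyes.read_camera("side")[:,:,::-1]
c=im[200:350,240:360]; cv2.imwrite("pics/s3.png",cv2.resize(c,None,fx=4,fy=4,interpolation=cv2.INTER_CUBIC))
```

```text
t 4.55 pos [563.2 296.9 165. ] x [-0.002 -0.001 -1.   ] yaw(y) -1.52 F [ 1.7  1.  -2.2] w 59.4 q [ 0.47  0.45  1.5   0.    1.19 -1.08]
```

View pics/s3.png

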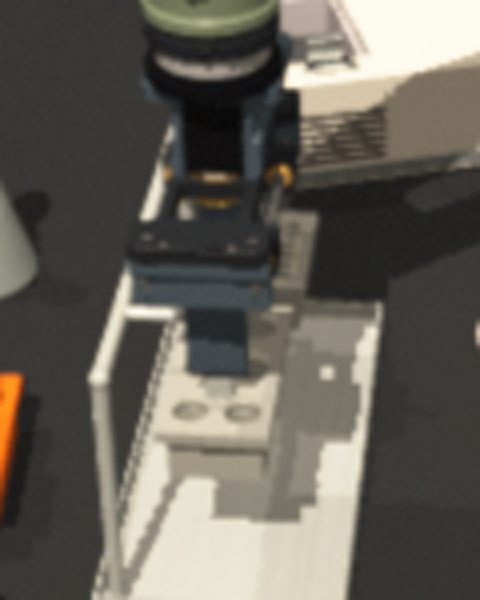

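It lifted and stayed level. Now drawing it 80 mm toward -x.

Call:
{"fn": "send_rows", "kwargs": {
  "increments": [-1,0,-8,0,0,0,255,-1,0,-16,0,0,0,255,-1,0,-24,0,0,0,255,-1,0,-32,0,0,0,255,-1,0,-40,0,0,0,255,-1,0,-48,0,0,0,255,-1,0,-56,0,0,0,255,-1,0,-64,0,0,0,255,-1,0,-72,0,0,0,255,-1,0,-80,0,0,0,255]
}}

```text
t: 5.6
position: [482.5, 299.0, 165.9]
tcp_rot: [0.02, 1.573, -0.022]
ft_force: [-0.3, -0.1, -2.9]
width: 59.7
```

Run:
```python
from h import *
st();move((483,295,300),-1.6)
im=eyes.read_camera("side")[:,:,::-1]
c=im[200:350,240:360]; cv2.imwrite("pics/s4.png",cv2.resize(c,None,fx=4,fy=4,interpolation=cv2.INTER_CUBIC))
```

```text
t 5.6 pos [482.5 299.  165.9] x [-0.003 -0.001 -1.   ] yaw(y) -1.52 F [-0.3 -0.1 -2.9] w 59.7 q [ 0.53  0.35  1.67  0.    1.13 -1.01]
shift [-134.1   -4.1    0.3] turn [ 0.0013 -0.0026  0.0009]
```

View pics/s4.png

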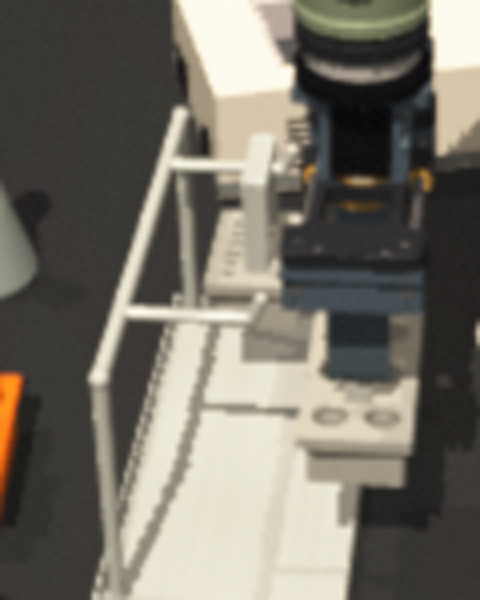

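Clear of the hook, and the short carrier is still hanging. Lifting.

Call:
{"fn": "send_rows", "kwargs": {
  "increments": [-13,0,0,0,0,0,255,-26,0,0,0,0,0,255,-40,0,0,0,0,0,255,-54,0,0,0,0,0,255,-68,0,0,0,0,0,255,-82,0,0,0,0,0,255,-96,0,0,0,0,0,255,-110,0,0,0,0,0,255,-122,0,0,0,0,0,255,-134,0,0,0,0,0,255]
}}

```text
t: 6.65
position: [481.7, 299.0, 301.0]
tcp_rot: [0.02, 1.575, -0.022]
ft_force: [0.2, -0.4, -3.2]
width: 59.6
```

Run:
```python
from h import *
st();move((553,-225,295),16.6)
```

```text
t 6.65 pos [481.7 299.  301. ] x [-0.004 -0.001 -1.   ] yaw(y) -1.51 F [ 0.2 -0.4 -3.2] w 59.6 q [ 0.53  0.27  1.44  0.    1.44 -1.01]
shift [   6.2 -521.9   85.1] turn [-0.3162 -0.0041  0.0004]
```

Call:
{"fn": "send_rows", "kwargs": {
  "increments": [0,-15,4,-0.01,0,0,255,0,-40,8,-0.025,0,0,255,0,-70,13,-0.045,0,0,255,0,-100,18,-0.065,0,0,255,0,-130,23,-0.08,0,0,255,0,-160,28,-0.1,0,0,255,0,-190,33,-0.12,0,0,255,0,-220,37,-0.135,0,0,255,0,-245,40,-0.15,0,0,255,0,-265,43,-0.16,0,0,255]
}}

```text
t: 7.65
position: [517.7, 31.4, 301.5]
tcp_rot: [-0.105, 1.572, 0.104]
ft_force: [-0.8, -0.3, -3.2]
width: 59.8
```

Run:
```python
from h import *
st();move((553,-225,230),16.6)
```

```text
t 7.65 pos [517.7  31.4 301.5] x [-0.004 -0.001 -1.   ] yaw(y) 7.63 F [-0.8 -0.3 -3.2] w 59.8 q [ 0.04  0.19  1.54 -0.    1.41 -1.66]
shift [  71.7 -258.7    1.2] turn [-0.1566 -0.004   0.0005]
```

Call:
{"fn": "send_rows", "kwargs": {
  "increments": [0,-15,0,-0.01,0,0,255,0,-40,0,-0.025,0,0,255,0,-70,0,-0.045,0,0,255,0,-100,0,-0.065,0,0,255,0,-130,0,-0.08,0,0,255,0,-160,0,-0.1,0,0,255,10,-190,0,-0.12,0,0,255,25,-220,1,-0.135,0,0,255,45,-245,1,-0.15,0,0,255,65,-259,1,-0.157,0,0,255]
}}

```text
t: 8.65
position: [553.1, -227.6, 236.3]
tcp_rot: [-0.228, 1.562, 0.225]
ft_force: [0.0, 0.6, -2.8]
width: 59.6
```

Call:
{"fn": "send_rows", "kwargs": {
  "increments": [6,0,0,0,0,0,255,6,0,0,0,0,0,255]
}}

```text
t: 8.85
position: [552.6, -227.3, 229.5]
tcp_rot: [-0.226, 1.564, 0.226]
ft_force: [0.2, 0.4, -3.2]
width: 59.8
```

Run:
```python
from h import *
st();move((553,-225,205),16.6)
for n in("top","side"):
    im=eyes.read_camera(n)[:,:,::-1]; cv2.imwrite(f"pics/{n}5.png",im)
t=cv2.imread("pics/top5.png")[150:310,380:540]; d=cv2.imread("pics/side5.png")[140:260,260:380]
cv2.imwrite("pics/c5.png",np.hstack([cv2.resize(t,(400,400)),cv2.resize(d,(400,400))]))
```

```text
t 8.85 pos [ 552.6 -227.3  229.5] x [-0.005 -0.001 -1.   ] yaw(y) 16.5 F [ 0.2  0.4 -3.2] w 59.8 q [-0.41  0.35  1.49 -0.    1.3  -2.27]
shift [24.5  2.1  1.2] turn [-0.0018 -0.0054 -0.0007]
```

View pics/c5.png

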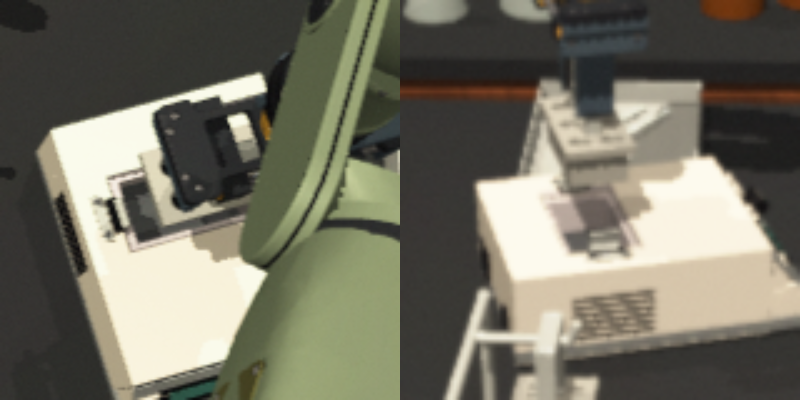

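The carrier is above the well. I'll lower until the underside is just above the mouth, then check alignment against a projected model.

Call:
{"fn": "send_rows", "kwargs": {
  "increments": [6,1,1,0,-0.003,0,255,14,2,1,0,-0.005,0,255,22,2,1,0,-0.005,0,255,30,2,1,0,-0.005,0,255,38,2,1,0,-0.005,0,255,43,2,1,0,-0.005,0,255,43,2,1,0,-0.005,0,255,43,2,1,0,-0.005,0,255]
}}

```text
t: 9.75
position: [554.0, -224.9, 188.4]
tcp_rot: [-0.228, 1.556, 0.226]
ft_force: [-0.1, 0.2, -3.5]
width: 59.6
```

```bash
cat > ov.py <<'E'
from h import *
import sys
k=sys.argv[1]
st()
s=manip.sense(); R=Ro.from_rotvec(s["tcp_rot"]).as_matrix()
# carrier frame from tool: z_c=-x_t, y_c=y_t, x_c=z_t ; flange top = TCP - 28.5 (z)
def tp(pts): return np.array([s["position"]+R@np.array([-z,y,x]) for x,y,z in pts])
def rc(lx,ly,z): return [(a*lx/2,b*ly/2,z) for a,b in((1,1),(1,-1),(-1,-1),(-1,1))]
def rect(cx,cy,yaw,lx,ly,z):
    c_,s_=np.cos(yaw),np.sin(yaw)
    return np.array([[cx+c_*a*lx/2-s_*b*ly/2,cy+s_*a*lx/2+c_*b*ly/2,z] for a,b in((1,1),(1,-1),(-1,-1),(-1,1))])
out=[];F=6
for cam in("top","side"):
    im=eyes.read_camera(cam)[:,:,::-1]; cv2.imwrite(f"pics/{cam}{k}.png",im)
    raw=cv2.resize(im,None,fx=F,fy=F,interpolation=cv2.INTER_CUBIC); big=raw.copy()
    for P,col in((tp(rc(66,130,-28.5)),(0,0,255)),(tp(rc(56,110,-68.5)),(0,200,0)),(rect(553,-225,np.radians(16.6),70.5,134,100),(255,0,0))):
        cv2.polylines(big,[np.round(((proj(cam,P)+.5)*F-.5)*16).astype(int)],True,col,1,cv2.LINE_AA,4)
    u,v=(proj(cam,(553,-225,120))[0]*F).astype(int)
    for n,b in(("r",raw),("o",big)): cv2.imwrite(f"pics/{cam}{k}{n}.png",b[v-280:v+280,u-380:u+380])
E
python3 ov.py 6
```

```text
t 9.75 pos [ 554.  -224.9  188.4] x [ 0.003 -0.001 -1.   ] yaw(y) 16.57 F [-0.1  0.2 -3.5] w 59.6 q [-0.41  0.38  1.57  0.    1.2  -2.27]
```

View pics/top6o.png

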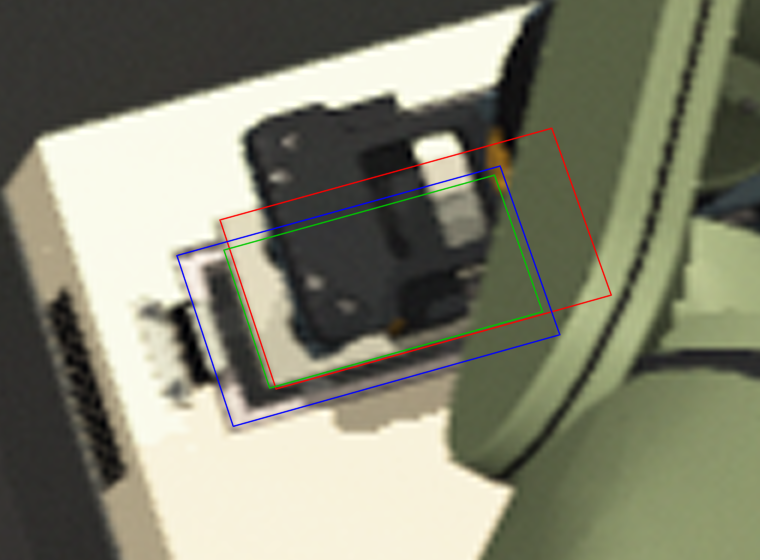

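View pics/side6o.png

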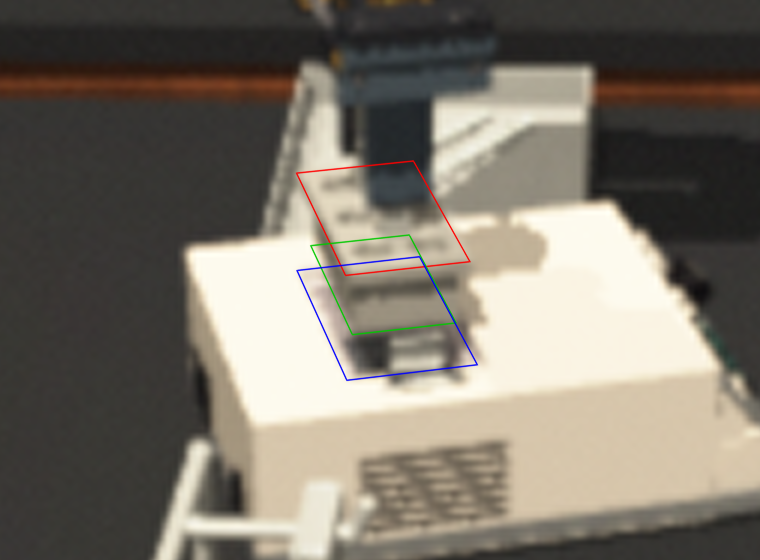

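View pics/side6r.png

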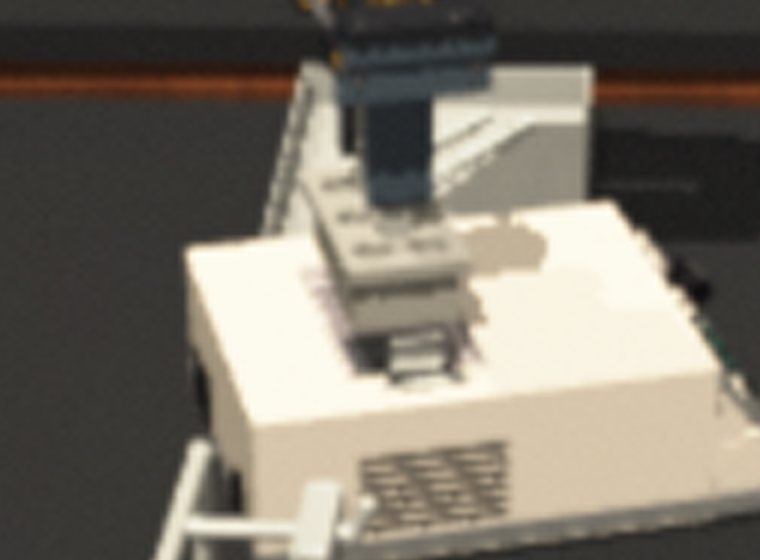

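Predicted carrier outlines match in both views. The well outline (blue) looks slightly left in the side view, so I'll refine it by comparing candidates on the initial pictures.

Run:
```python
from h import *
def rect(cx,cy,yaw,lx,ly,z):
    c_,s_=np.cos(yaw),np.sin(yaw)
    return np.array([[cx+c_*a*lx/2-s_*b*ly/2,cy+s_*a*lx/2+c_*b*ly/2,z] for a,b in((1,1),(1,-1),(-1,-1),(-1,1))])
F=10
rows=[]
for cam,(u0,v0,u1,v1) in(("side",(294,186,340,226)),("top",(410,198,500,258))):
    f=F if cam=="side" else 5
    im=cv2.imread(f"pics/{cam}0.png")
    raw=cv2.resize(im[v0:v1,u0:u1],None,fx=f,fy=f,interpolation=cv2.INTER_CUBIC)
    ims=[]
    for x,y in((553,-225),(550.5,-226)):
        b=raw.copy()
        for R,col in((rect(x,y,np.radians(16.6),70.5,134,100),(0,0,255)),(rect(x,y,np.radians(16.6),75.5,139,100),(0,180,0)),(rect(x,y,np.radians(16.6),62,116,92),(255,0,0)),):
            cv2.polylines(b,[np.round(((proj(cam,R)-[u0,v0]+.5)*f-.5)*16).astype(int)],True,col,1,cv2.LINE_AA,4)
        ims.append(b[:, :400])
    cv2.imwrite(f"pics/cmp_{cam}.png",np.hstack(ims))
```

```text
(no output)
```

View pics/cmp_side.png

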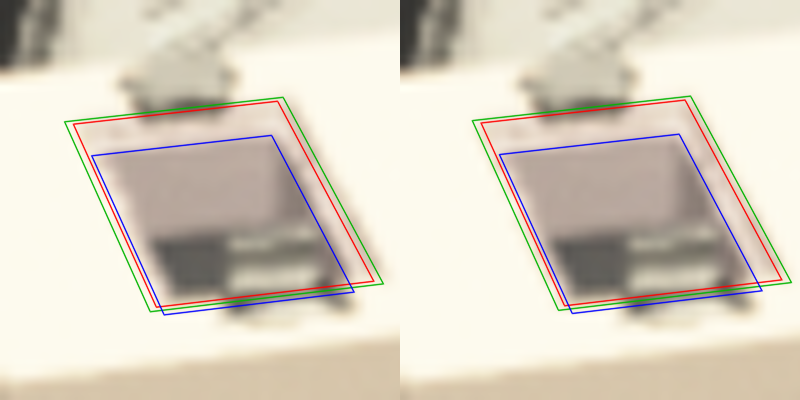

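View pics/cmp_top.png

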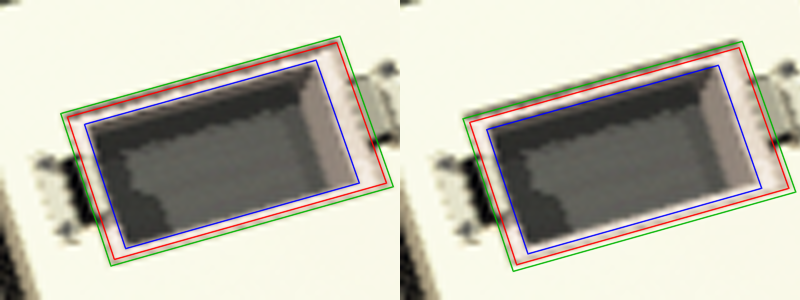

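Run:
```python
import cv2,numpy as np
a=cv2.imread("pics/side6o.png")[140:400,270:520]; b=cv2.imread("pics/side6r.png")[140:400,270:520]
cv2.imwrite("pics/c6.png",cv2.resize(np.hstack([a,b]),(800,416),interpolation=cv2.INTER_CUBIC))
a=cv2.imread("pics/top6o.png")[120:440,160:560]; b=cv2.imread("pics/top6r.png")[120:440,160:560]
cv2.imwrite("pics/c6t.png",np.hstack([a,b]))
```

```text
(no output)
```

View pics/c6.png

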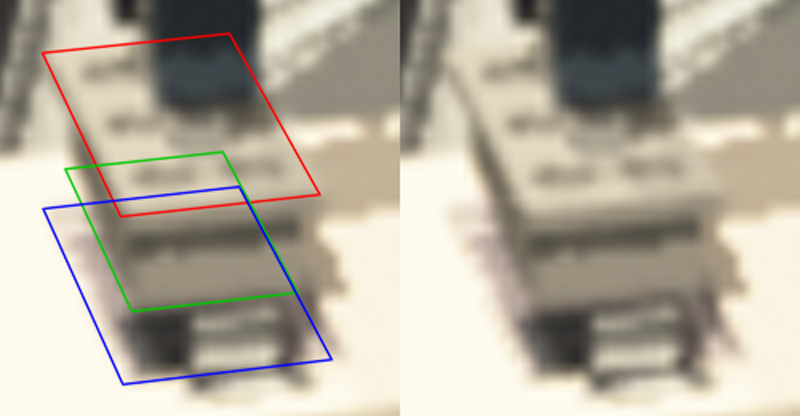

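View pics/c6t.png

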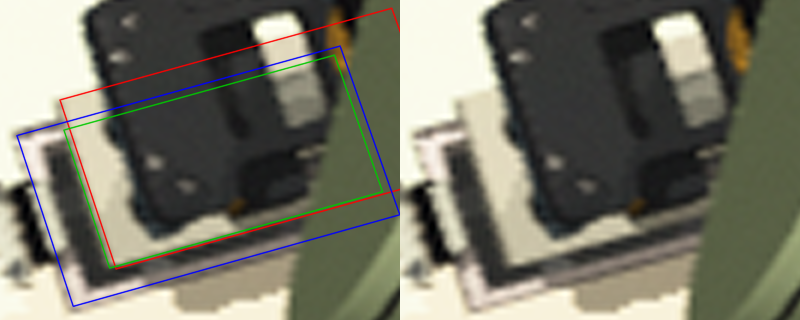

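The carrier matches its prediction in both views. The side view puts the well about 3 mm lower in x, while the top view keeps it, so I'll split the difference at (551.5,-225.5). That's within the bevel tolerance. Lowering slowly while watching force.

Run:
```python
from h import *
st();move((551.5,-225.5,160),16.6);move((551.5,-225.5,150),16.6)
```

```text
t 9.85 pos [ 554.2 -225.   188.8] x [ 0.004 -0.001 -1.   ] yaw(y) 16.57 F [-0.4  0.3 -2.4] w 59.7 q [-0.41  0.38  1.57  0.    1.2  -2.27]
shift [28.8  0.3 -2.8] turn [-0.0004  0.0034  0.0024]
shift [38.8  0.4 -2.8] turn [-0.0004  0.0034  0.0024]
```

Call:
{"fn": "send_rows", "kwargs": {
  "increments": [0,0,-2,0,0.002,0.002,255,4,0,-3,0,0.003,0.002,255,8,0,-3,0,0.003,0.002,255,12,0,-3,0,0.003,0.002,255,16,0,-3,0,0.003,0.002,255,20,0,-3,0,0.003,0.002,255,24,0,-3,0,0.003,0.002,255,27,0,-3,0,0.003,0.002,255,29,0,-3,0,0.003,0.002,255,29,0,-3,0,0.003,0.002,255]
}}

```text
t: 10.85
position: [551.3, -225.8, 159.5]
tcp_rot: [-0.227, 1.559, 0.227]
ft_force: [-0.7, -0.2, -2.6]
width: 59.8
```

```bash
python3 ov.py 7
python3 - <<'E'
from h import *
move((551.5,-225.5,148),16.6)
a=cv2.imread("pics/side7r.png")[120:420,250:550]; b=cv2.imread("pics/top7r.png")[120:440,120:540]
cv2.imwrite("pics/c7.png",np.hstack([cv2.resize(a,(400,400)),cv2.resize(b,(400,400))]))
E
```

```text
t 10.85 pos [ 551.3 -225.8  159.5] x [ 0. -0. -1.] yaw(y) 16.58 F [-0.7 -0.2 -2.6] w 59.8 q [-0.41  0.4   1.61 -0.    1.13 -2.27]
shift [11.9  0.4  0.1] turn [-0.0005  0.0006  0.0006]
```

View pics/c7.png

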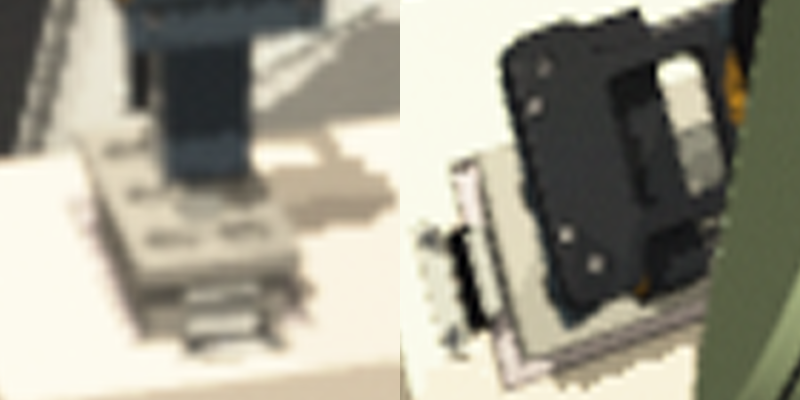

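No contact yet, and it looks centred. Going down to the slopes.

Call:
{"fn": "send_rows", "kwargs": {
  "increments": [1.5,0.4,0,0,0,0,255,3,0.4,0,0,0,0,255,4.5,0.4,0,0,0,0,255,6,0.4,0,0,0,0,255,7.5,0.4,0,0,0,0,255,9,0.4,0,0,0,0,255,10,0.4,0,0,0,0,255]
}}

```text
t: 11.65
position: [551.3, -225.5, 149.7]
tcp_rot: [-0.227, 1.558, 0.227]
ft_force: [0.3, 0.7, -2.7]
width: 59.3
```

```bash
python3 -c "
from h import *
st();print(manip.sense()['ft_torque'])"
```

```text
t 11.65 pos [ 551.3 -225.5  149.7] x [ 0.001 -0.    -1.   ] yaw(y) 16.57 F [ 0.3  0.7 -2.7] w 59.3 q [-0.41  0.4   1.63 -0.    1.11 -2.27]
[ 0.10279565 -0.00030176  0.0190617 ]
```

Expected slope contact is at TCP z of about 145.5–147.5. Pressing in small steps now.

Call:
{"fn": "send_rows", "kwargs": {
  "increments": [1.5,0,0,0,0,0,255,3,0,0,0,0,0,255,4,0,0,0,0,0,255,5,0,0,0,0,0,255,5,0,0,0,0,0,255]
}}

```text
t: 12.15
position: [552.0, -226.0, 146.4]
tcp_rot: [-0.229, 1.556, 0.225]
ft_force: [-1.7, 0.2, 4.7]
width: 59.6
```

```bash
python3 -c "
from h import *
st();print(manip.sense()['ft_torque'])"
```

```text
t 12.15 pos [ 552.  -226.   146.4] x [ 0.003 -0.002 -1.   ] yaw(y) 16.58 F [-1.7  0.2  4.7] w 59.6 q [-0.41  0.41  1.63 -0.    1.1  -2.27]
[0.01391771 0.29366541 0.01618876]
```

Contact at z=146.4, as predicted. Pressing on.

Call:
{"fn": "send_rows", "kwargs": {
  "increments": [3,0,0,0,0,0,255,4,0,0,0,0,0,255,5,0,0,0,0,0,255,6,0,0,0,0,0,255,7,0,0,0,0,0,255,8,0,0,0,0,0,255]
}}

```text
t: 12.75
position: [553.3, -226.9, 142.8]
tcp_rot: [-0.232, 1.551, 0.222]
ft_force: [-5.2, 1.9, 21.1]
width: 59.5
```

```bash
python3 -c "
from h import *
st();print(manip.sense()['ft_torque'])
move((551.5,-225.5,128.5),16.6)"
```

```text
t 12.75 pos [ 553.3 -226.9  142.8] x [ 0.008 -0.005 -1.   ] yaw(y) 16.59 F [-5.2  1.9 21.1] w 59.5 q [-0.41  0.41  1.64 -0.    1.09 -2.27]
[-0.13484289  1.05916959 -0.10184635]
shift [14.3  1.9 -1.4] turn [-0.0002  0.0065  0.007 ]
```

```bash
python3 ov.py 8
python3 - <<'E'
from h import *
a=cv2.imread("pics/side8o.png")[120:420,250:550]; b=cv2.imread("pics/top8r.png")[120:440,120:540]
cv2.imwrite("pics/c8.png",np.hstack([cv2.resize(a,(400,400)),cv2.resize(b,(400,400))]))
E
```

```text
t 12.75 pos [ 553.3 -226.9  142.8] x [ 0.008 -0.005 -1.   ] yaw(y) 16.59 F [-5.2  1.9 21.1] w 59.5 q [-0.41  0.41  1.64 -0.    1.09 -2.27]
```

View pics/c8.png

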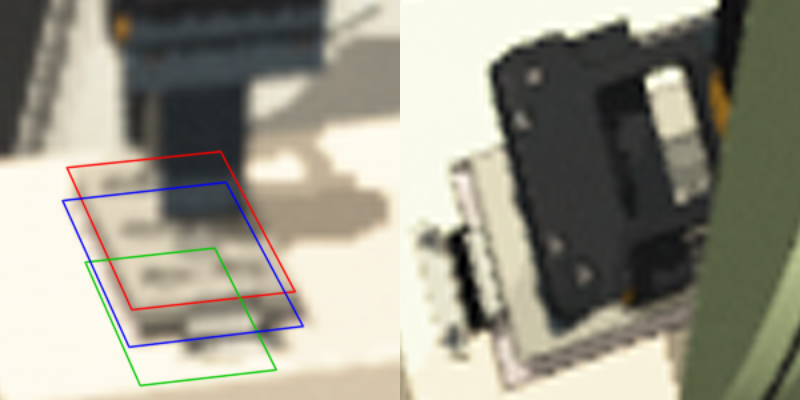

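It's still centred. I'll continue pressing with the drift and tilt corrected.

Call:
{"fn": "send_rows", "kwargs": {
  "increments": [4.5,1,-1,0,0.004,0.004,255,5.5,1,-2,0,0.007,0.007,255,6.5,1,-3,0,0.007,0.007,255,7.5,1,-3,0,0.007,0.007,255,8.5,1,-3,0,0.007,0.007,255]
}}

```text
t: 13.35
position: [553.2, -227.0, 139.5]
tcp_rot: [-0.23, 1.55, 0.224]
ft_force: [0.2, 2.7, 7.4]
width: 59.6
```

```bash
python3 -c "
from h import *
st();print(manip.sense()['ft_torque'])
move((551.5,-225.5,128.5),16.6)"
```

```text
t 13.35 pos [ 553.2 -227.   139.5] x [ 0.009 -0.003 -1.   ] yaw(y) 16.59 F [0.2 2.7 7.4] w 59.6 q [-0.41  0.41  1.64  0.    1.08 -2.27]
[ 0.48155722 -0.13080278  0.07038715]
shift [11.   1.9 -1.3] turn [-0.0002  0.0083  0.0052]
```

Call:
{"fn": "send_rows", "kwargs": {
  "increments": [4,1,-1,0,0.004,0.003,255,5,1,-1,0,0.008,0.005,255,6,1,-1,0,0.008,0.005,255,7,1,-1,0,0.008,0.005,255,8,1,-1,0,0.008,0.005,255]
}}

```text
t: 13.85
position: [552.8, -226.0, 132.5]
tcp_rot: [-0.227, 1.556, 0.227]
ft_force: [0.7, 1.6, -3.7]
width: 59.7
```

```bash
python3 -c "
from h import *
st();print(manip.sense()['ft_torque'])
move((551.5,-225.5,128.5),16.6)"; python3 ov.py 9
python3 - <<'E'
from h import *
a=cv2.imread("pics/side9o.png")[120:420,250:550]; b=cv2.imread("pics/top9r.png")[120:440,120:540]
cv2.imwrite("pics/c9.png",np.hstack([cv2.resize(a,(400,400)),cv2.resize(b,(400,400))]))
E
```

```text
t 13.85 pos [ 552.8 -226.   132.5] x [ 0.003 -0.    -1.   ] yaw(y) 16.58 F [ 0.7  1.6 -3.7] w 59.7 q [-0.41  0.42  1.65  0.    1.07 -2.27]
[ 0.25859154 -0.21365178 -0.0022907 ]
shift [ 4.   0.9 -1.1] turn [-0.0004  0.0028  0.0008]
t 13.85 pos [ 552.8 -226.   132.5] x [ 0.003 -0.    -1.   ] yaw(y) 16.58 F [ 0.7  1.6 -3.7] w 59.7 q [-0.41  0.42  1.65  0.    1.07 -2.27]
```

View pics/c9.png

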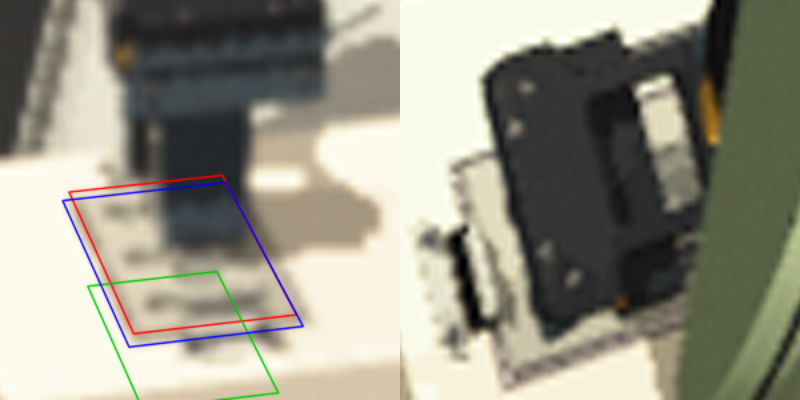

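Past the catches' resistance, with 4 mm to go.

Call:
{"fn": "send_rows", "kwargs": {
  "increments": [1,0.5,0,0,0,0,255,2,0.5,0,0,0,0,255,3,0.5,0,0,0,0,255,4,0.5,0,0,0,0,255,5,0.5,0,0,0,0,255,6,0.5,0,0,0,0,255]
}}

```text
t: 14.55
position: [551.7, -225.2, 128.6]
tcp_rot: [-0.227, 1.558, 0.227]
ft_force: [-5.5, 4.9, 22.8]
width: 59.7
```

```bash
python3 -c "
from h import *
st();print(manip.sense()['ft_torque'])"
```

```text
t 14.55 pos [ 551.7 -225.2  128.6] x [ 0.001  0.    -1.   ] yaw(y) 16.59 F [-5.5  4.9 22.8] w 59.7 q [-0.41  0.42  1.65  0.    1.06 -2.27]
[ 0.49243628  1.80290731 -0.07383111]
```

z=128.6 is the expected home height, and force is rising against the stop. One firmer press to confirm, then relax and look.

Call:
{"fn": "send_rows", "kwargs": {
  "increments": [6,0,0,0,0,0,255,8,0,0,0,0,0,255,8,0,0,0,0,0,255]
}}

```text
t: 14.85
position: [551.8, -225.2, 128.5]
tcp_rot: [-0.228, 1.554, 0.226]
ft_force: [-9.7, 3.7, 39.8]
width: 59.7
```

Call:
{"fn": "send_rows", "kwargs": {
  "increments": [2,0,0,0,0,0,255,0,0,0,0,0,0,255,-1,0,0,0,0,0,255]
}}

```text
t: 15.15
position: [551.5, -225.3, 128.9]
tcp_rot: [-0.228, 1.555, 0.226]
ft_force: [0.6, 0.7, -3.1]
width: 59.8
```

```bash
python3 -c "
from h import *
st();print(manip.sense()['ft_torque'])"; python3 ov.py 10
python3 - <<'E'
from h import *
a=cv2.imread("pics/side10r.png")[120:420,250:550]; b=cv2.imread("pics/top10r.png")[120:440,120:540]
cv2.imwrite("pics/c10.png",np.hstack([cv2.resize(a,(400,400)),cv2.resize(b,(400,400))]))
E
```

```text
t 15.15 pos [ 551.5 -225.3  128.9] x [ 0.004 -0.001 -1.   ] yaw(y) 16.58 F [ 0.6  0.7 -3.1] w 59.8 q [-0.41  0.42  1.66  0.    1.06 -2.27]
[0.0592731  0.0344756  0.01713767]
t 15.15 pos [ 551.5 -225.3  128.9] x [ 0.004 -0.001 -1.   ] yaw(y) 16.58 F [ 0.6  0.7 -3.1] w 59.8 q [-0.41  0.42  1.66  0.    1.06 -2.27]
```

View pics/c10.png

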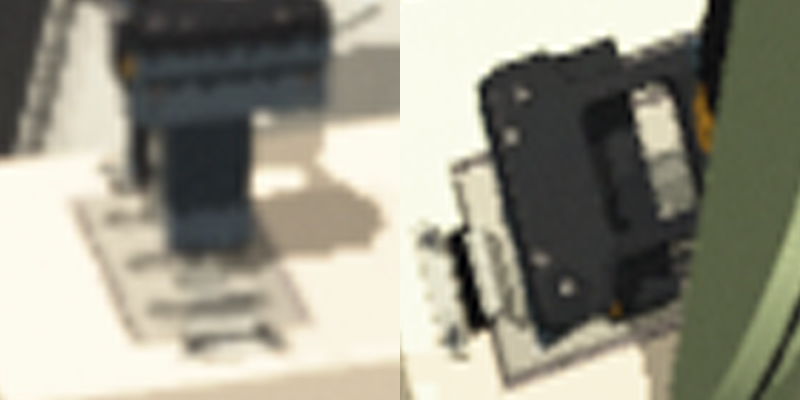

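The carrier is flush. Releasing it with a partial opening so the finger backs stay clear of the catches.

Call:
{"fn": "send_rows", "kwargs": {
  "increments": [0.5,0,0,0,0,0,255,0.5,0,0,0,0,0,70,0.5,0,0,0,0,0,50,0.5,0,0,0,0,0,45,0.5,0,0,0,0,0,45,0.5,0,0,0,0,0,45],
  "squeeze": 20
}}

```text
t: 15.85
position: [551.5, -225.2, 128.1]
tcp_rot: [-0.228, 1.556, 0.226]
ft_force: [-1.3, 0.6, -0.1]
width: 75.2
```

```bash
python3 -c "
from h import *
st()"
```

```text
t 15.85 pos [ 551.5 -225.2  128.1] x [ 0.003 -0.    -1.   ] yaw(y) 16.58 F [-1.3  0.6 -0.1] w 75.2 q [-0.41  0.42  1.66  0.    1.06 -2.27]
```

Call:
{"fn": "send_rows", "kwargs": {
  "increments": [-4,0,0,0,0,0,45,-10,0,0,0,0,0,45,-18,0,0,0,0,0,45,-28,0,0,0,0,0,45,-40,0,0,0,0,0,45,-55,0,0,0,0,0,45,-70,0,0,0,0,0,45,-90,0,0,0,0,0,45,-110,0,0,0,0,0,45,-130,0,0,0,0,0,45]
}}

```text
t: 16.85
position: [551.1, -225.2, 260.1]
tcp_rot: [-0.228, 1.555, 0.226]
ft_force: [0.5, -0.2, 0.4]
width: 75.4
```

Call:
{"fn": "send_rows", "kwargs": {
  "increments": [0,20,-30,0,0,0,45,0,30,-60,0,0,0,45,0,40,-95,0,0,0,45,0,50,-130,0,0,0,45,0,60,-160,0,0,0,45,0,70,-180,0,0,0,45,0,70,-180,0,0,0,45]
}}

```text
t: 17.55
position: [356.4, -208.9, 260.5]
tcp_rot: [-0.228, 1.554, 0.224]
ft_force: [0.5, 0.5, 0.5]
width: 75.0
```

```bash
python3 ov.py 11
python3 - <<'E'
from h import *
im=cv2.imread("pics/top11.png");
E
```

```text
t 17.55 pos [ 356.4 -208.9  260.5] x [ 0.005 -0.002 -1.   ] yaw(y) 16.49 F [0.5 0.5 0.5] w 75.0 q [-0.56  0.03  1.83  0.    1.28 -2.42]
```

View pics/top11.png

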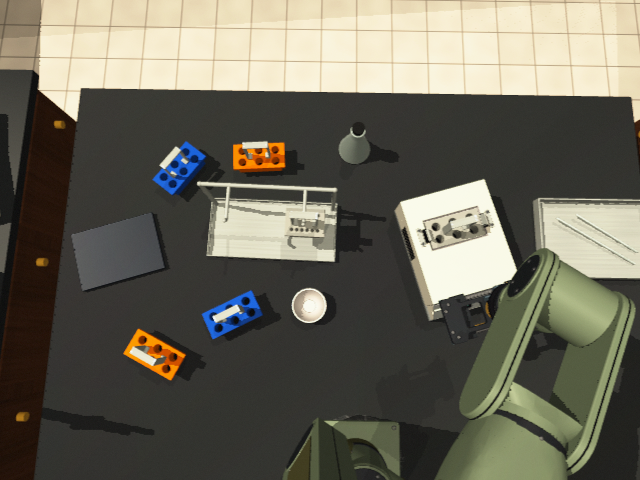

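View pics/side11r.png

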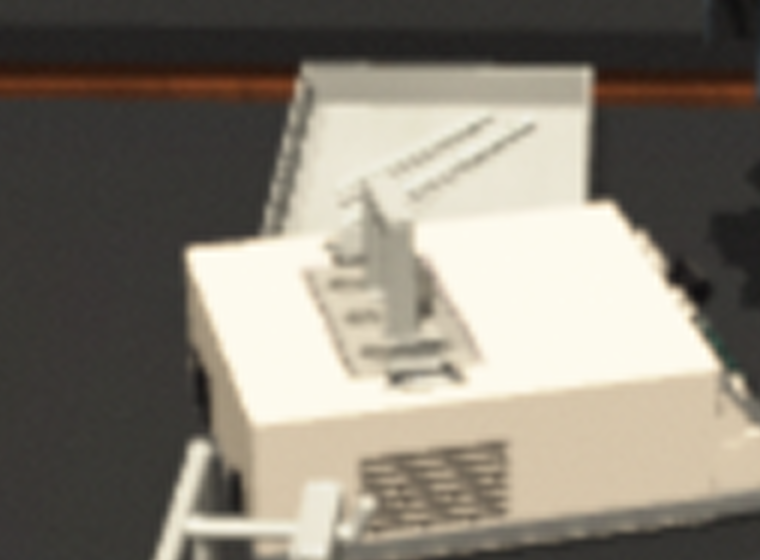

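View pics/top11r.png

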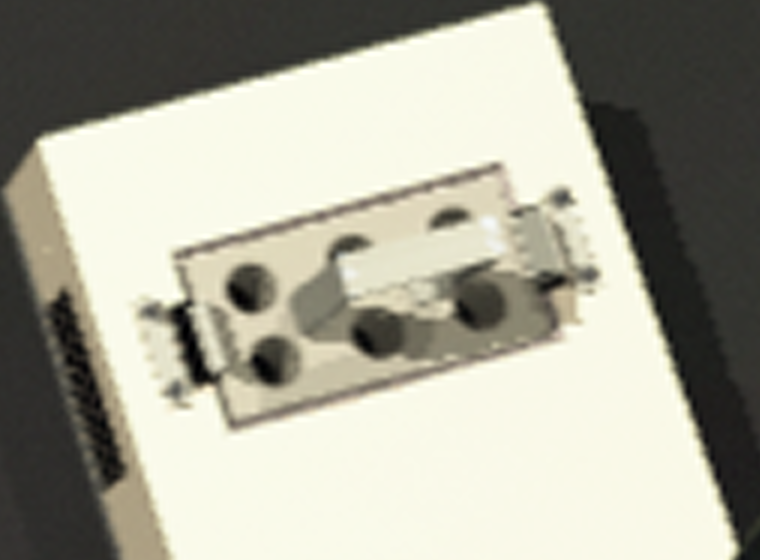

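The carrier sits in the well with both catch noses over its ends. The short carrier, flask and dish haven't moved. I'll compare the catches with their rest pictures and check the flange height.

Run:
```python
from h import *
ims=[]
a=cv2.imread("pics/top0.png");b=cv2.imread("pics/top11.png")
f=8
def z(im,u0,v0,u1,v1): return cv2.resize(im[v0:v1,u0:u1],(390,290),interpolation=cv2.INTER_CUBIC)
o=np.vstack([np.hstack([z(a,412,220,446,246),z(b,412,220,446,246)]),np.hstack([z(a,470,200,504,226),z(b,470,200,504,226)])])
cv2.imwrite("pics/catch.png",o)
d=np.abs(a.astype(int)-b).max(2)
for n,(u0,v0,u1,v1) in dict(flask=(335,118,372,166),dish=(288,284,328,326),short=(285,205,328,240)).items(): print(n,(d[v0:v1,u0:u1]>40).sum())
# handle height: top-camera handle centre + side ; model overlay
F=6
def rect(cx,cy,yaw,lx,ly,z):
    c_,s_=np.cos(yaw),np.sin(yaw)
    return np.array([[cx+c_*p*lx/2-s_*q*ly/2,cy+s_*p*lx/2+c_*q*ly/2,z] for p,q in((1,1),(1,-1),(-1,-1),(-1,1))])
S=cv2.imread("pics/side11.png"); out=[]
for cam,im in(("top",b),("side",S)):
    big=cv2.resize(im,None,fx=F,fy=F,interpolation=cv2.INTER_CUBIC)
    for R,c in((rect(551.5,-225.3,np.radians(16.6),16,60,170),(0,0,255)),(rect(551.5,-225.3,np.radians(16.6),66,130,100),(255,0,0))):
        cv2.polylines(big,[np.round(((proj(cam,R)+.5)*F-.5)*16).astype(int)],True,c,1,cv2.LINE_AA,4)
    u,v=(proj(cam,(552,-225,125))[0]*F).astype(int); out.append(big[v-200:v+200,u-200:u+200])
cv2.imwrite("pics/fin.png",np.hstack(out))
```

```text
flask 0
dish 0
short 52
```

View pics/catch.png

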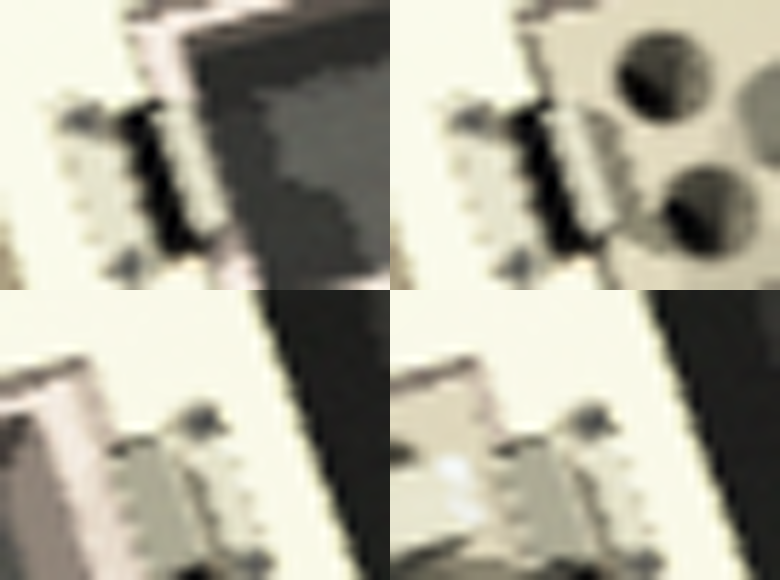

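View pics/fin.png

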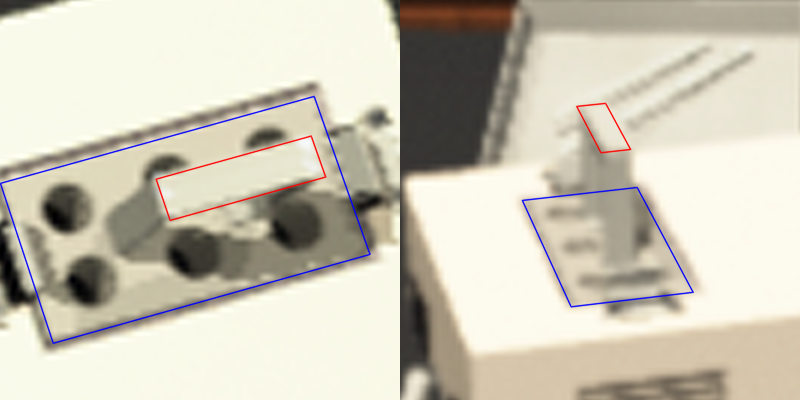

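Both catches look the same as at rest, and the handle and flange match the fully-home model in both views. Handing in.

```bash
python3 -c "
from rig import manip
print(manip.sign_off())"
```

```text
the job is handed in; nothing more can be done
None
```

The long six-hole carrier is in the heater well, pressed down until it seated, and I've let go of it. I handed the job in at about 17.6 s of the 48 s allowed.

- **Unhooking:** I gripped the handle across its uprights, raised it 26 mm, then drew it 80 mm clear of the hook.
- **Pressing in:** it met the catch slopes about 18 mm short of home, as expected. It took about 21 N (force reading) to pass them and stopped at TCP z 128.5, the height worked out for fully home. A check press, reading about 40 N on the wrist through the carrier, moved it no further.
- **Checks after release:**
  - In both cameras the flange and handle match the fully-home, flush outline.
  - Both catches look the same as in their rest pictures and reach over the flange ends.
  - The flask and dish images are unchanged.
  - The short carrier still hangs. A few pixels changed around it, which I took to be the long carrier's shadow going away.
- **Disagreement:** the two cameras placed the well about 3 mm apart in x. I aimed between them, and the carrier still went in.
- **Not tested:** I didn't tug the carrier upward, so that the catches hold is judged from the force drop and the pictures.

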